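# Find the full tea tin by feel

### The job

One of the three identical closed tea tins is still full. Heft them one at a time from left to right: lift each a few centimetres clear of the worktop, feel its weight and set it back down upright about where it stood, without dropping it. Then hold the heaviest one up for me, upright and still, at least 10 cm clear of the worktop, and finish while still holding it, with the two others standing and everything else left alone.

Things in the scene. Friction and masses are not known exactly. Their poses are not given: they have to be found in the camera images.
- tin_left_centre (a point): centre (half-way up, on the axis) of the left tea tin: closed round tin, green with a cream paper band and brass-coloured lid, 58 mm diameter, 105 mm high; stands upright on the worktop, this point 52.5 mm above its underside; z points up. It is the tin farthest to the robot's left (largest y). The lid does not come off. A firm grip (20 to 40 N) does no harm.
- tin_left: the left tea tin; origin at the centre of its underside, z up. The three tins look exactly alike and weigh 0.15 to 0.7 kg with the packs inside; which is the heaviest changes from start to start; it outweighs either other by 0.2 kg or more. The pack inside may shift by a few millimetres. Wall cabinets hang 0.45 m above the worktop from about x = 0.55 on.
- tin_middle_centre (a point): centre (half-way up, on the axis) of the middle tea tin: closed round tin, green with a cream paper band and brass-coloured lid, 58 mm diameter, 105 mm high; stands upright on the worktop, this point 52.5 mm above its underside; z points up. It stands between the other two. The lid does not come off. A firm grip (20 to 40 N) does no harm.
- tin_middle: the middle tea tin; origin at the centre of its underside, z up. The three tins look exactly alike and weigh 0.15 to 0.7 kg with the packs inside; which is the heaviest changes from start to start; it outweighs either other by 0.2 kg or more. The pack inside may shift by a few millimetres. Wall cabinets hang 0.45 m above the worktop from about x = 0.55 on.
- tin_right_centre (a point): centre (half-way up, on the axis) of the right tea tin: closed round tin, green with a cream paper band and brass-coloured lid, 58 mm diameter, 105 mm high; stands upright on the worktop, this point 52.5 mm above its underside; z points up. It is the tin farthest to the robot's right (smallest y). The lid does not come off. A firm grip (20 to 40 N) does no harm.
- tin_right: the right tea tin; origin at the centre of its underside, z up. The three tins look exactly alike and weigh 0.15 to 0.7 kg with the packs inside; which is the heaviest changes from start to start; it outweighs either other by 0.2 kg or more. The pack inside may shift by a few millimetres. Wall cabinets hang 0.45 m above the worktop from about x = 0.55 on.
- lemon: yellow lemon, about 71x53x51 mm, bystander; origin under its centre; leave it alone
- apple: yellow-red apple, about 80 mm, bystander; origin under its centre; leave it alone
- mug_blue: white mug with grey dots, 82x114x91 mm, bystander; origin under its centre; leave it alone
- tuna_tin: low round food tin, 86 mm in diameter and 40 mm high, bystander; origin under its centre; leave it alone
- kitchen_timer: red round kitchen timer, 66x66x67 mm, bystander; origin under its centre; leave it alone
- tray_spoon: steel spoon lying flat, 199x41x16 mm, bystander; origin under its centre; leave it alone
Things that resemble listed ones, but are neither listed nor needed, are in the scene too. Leave any pink look-alike of the tin_right alone. What is shaped like the tin_middle but turquoise is not meant.

How it is judged:
By the outcome, as a careful person would: the job done as asked, in the order asked, and still so for the second after the job is handed in, while the arm keeps its last pose, push and grip.
It also fails if it takes over 72 s, if anything falls off the work surface, if the arm or the gripper's body presses on something with over 40 N, if the wrist force passes 120 N, or if a joint passes its speed limit or range.

### The arm

A 6-joint arm with a two-finger parallel gripper is mounted at the origin on a cart in front of the work surface, level with it; the furniture and walls round the work are solid. World frame = base frame: x ahead of the robot, y to its left, z up, the work surface at z = 0. Lengths are in mm, angles in rad, forces in N, time in s.
With the tool pointing down it reaches from about 325 to 750 mm from the base axis. Payload 7.6 kg.
Tool frame: the origin (TCP) lies where the fingers leave the gripper's body, on its centre line; the fingertips stand 73 mm ahead of it and the grasp point (between the pads) lies 54 mm ahead of it; z points along the fingers, y is the line along which they close (so a half turn about z gives the same grasp; the last joint's range is limited). The gripper opens to 85 mm and grips with 20 to 120 N. Pads are 22 mm wide; open, the fingers measure 114 mm over their backs; the gripper's body (76 mm by 85 mm) begins 54 mm behind the grasp point. The pads swing forward as they close: fully open they stand 13 mm farther back than shut.
Start: joints at [1.031, 0.052, 1.401, -0, 1.689, -0.07], TCP at [237.656, 468.143, 303.923] pointing down, gripper open.
Joint ranges: [-2.9, 2.9], [-0.91, 2.17], [0.12, 2.37], [-1.06, 4.2], [0.26, 2.73], [-2.93, 2.93]. Speed limits (rad/s): [2.57, 2.57, 3.01, 3.14, 3.14, 3.14].

### API

Orientations are given as a rotation vector (axis times angle).
In Python, from cell import env gives the robot as it stands. Calls block until the motion is done:
- env.move_to(position, orientation): joint-space move of the TCP to a pose.
- env.movel(position, rot=None, feed=150, guard=None): straight line of the TCP; rot=None keeps the orientation; feed is the mean speed in mm/s. With guard (N) it stops when the force on the tool has changed by that much, and returns True; else False.
- env.goto_joints(angles): joint-space move.
- env.move_gripper(opening, grip_force=None): opening from 0.0 (shut) to 1.0 (fully open); grip_force is the grip in N (None keeps the last); returns when the fingers have stopped.
- env.pause(seconds).
- env.solve_ik(position, orientation): joint angles nearest the present ones, or None.
- env.grab_frame(name): name is "scene" or "top"; returns (picture, depth): 420x560x3 uint8, red, green, blue; 420x560 float32, mm along the optical axis (not along the pixel's ray), 0 where there is no reading.
- env.camera_model(name): a dict with "fov_y" (degrees; the focal length in pixels is half the picture's height over the tangent of half this angle, whatever the lens; pixels are square), "cx", "cy" (the principal point, pixels), "k1" (the pictures are not rectified: a ray, as slopes to the right and down, at radius r is drawn at 1 + k1 r^2 times it, then the intrinsics apply), "rvec" (rotation vector, rad) and "tvec" (3), from world to camera coordinates, as OpenCV has them. Camera axes: x right, y down, z forward; pixel columns grow to the right and rows downward; lengths in mm; the calibration is good to about 2 mm. A picture is of the moment at which its call begins. camera_model takes no time and is no camera call.
A pose or a line that the arm cannot do raises env.MotionError and nothing moves.
- env.job_done(): hands the job in, once; it reports no verdict.
Readings, each from a call of its own:
- env.read_clock(): time.
- env.read_joint_positions(): joint angles.
- env.read_joint_vel(): joint speeds.
- env.read_joint_efforts(): joint torques, N m.
- env.read_tool_pos(): TCP position.
- env.read_tcp_rot(): TCP orientation.
- env.read_force(): force on the tool from outside, world axes, zero at the start.
- env.read_moment(): the same for the moment, N m.
- env.read_gripper_width(): opening from 0.0 (shut) to 1.0 (fully open).
Only numpy, scipy, OpenCV 4.12 (cv2) and the standard library are available. Lean on these libraries where they do the work, as an engineer would, in place of code of your own. Each camera call takes 0.05 s, during which the arm holds its last target. There are 200 camera calls.

## Working session

There is one attempt and no reset: what is moved stays moved. The work goes in short steps, each a Python script; the robot and the scene stay as the last script left them, time stands still between calls to the robot, and variables do not carry over. Pictures are saved under pics/ and viewed, on a budget of 10 in all, crops included, one or two more only if the job needs it, and the job is handed in when it is done.

```bash
ls; mkdir -p pics; cat > h.py <<'E'
import numpy as np, cv2
from cell import env
def grab(n,tag):
    im,d=env.grab_frame(n); cv2.imwrite(f'pics/{tag}.png',im[:,:,::-1]); np.savez(f'pics/{tag}.npz',im=im,d=d); return im,d
def cam(n):
    c=env.camera_model(n); f=210/np.tan(np.radians(c['fov_y'])/2)
    R=cv2.Rodrigues(np.array(c['rvec'],float))[0]; t=np.array(c['tvec'],float).ravel()
    return c,f,R,t
def slopes(n,uv):
    c,f,R,t=cam(n); p=(np.asarray(uv,float).reshape(-1,2)-[c['cx'],c['cy']])/f
    K=np.eye(3); return cv2.undistortPoints(p.reshape(-1,1,2),K,np.array([c['k1'],0,0,0,0.])).reshape(-1,2)
def pts(n,uv,d):   # depth -> world
    c,f,R,t=cam(n); s=slopes(n,uv); P=np.c_[s,np.ones(len(s))]*np.asarray(d).reshape(-1,1)
    return (P-t)@R
def onplane(n,uv,z):
    c,f,R,t=cam(n); s=slopes(n,uv); D=np.c_[s,np.ones(len(s))]@R; C=-R.T@t
    return C+D*((z-C[2])/D[:,2])[:,None]
E
python3 - <<'E'
from h import *
for n in('scene','top'): grab(n,n+'0'); c,f,R,t=cam(n); print(n,c,-R.T@t)
print(env.read_tcp_rot(),env.read_force(),env.read_clock())
E
```

```text
pics
scene {'fov_y': 52.22948623177781, 'cx': 278.8038344848344, 'cy': 212.77551525861008, 'k1': -0.11318316492670143, 'rvec': array([ 2.14279163, -0.46083706,  0.26698   ]), 'tvec': array([-474.13604712,  140.65765624, 1002.76988676])} [ 106.00818305 -867.17880642  697.78234147]
top {'fov_y': 52.0984583369176, 'cx': 282.6762843749366, 'cy': 210.63706705713872, 'k1': -0.037920489407104664, 'rvec': array([ 2.17678651, -2.14840928,  0.14719287]), 'tvec': array([ -12.68497168,  508.33771069, 1175.38673419])} [ 358.73478113    7.03908211 1229.3746051 ]
[-7.31076100e-01 -3.05494148e+00  2.09603108e-03] [ 0.3429293  -0.27853564 -0.04943199] 0.1
```

View pics/scene0.png

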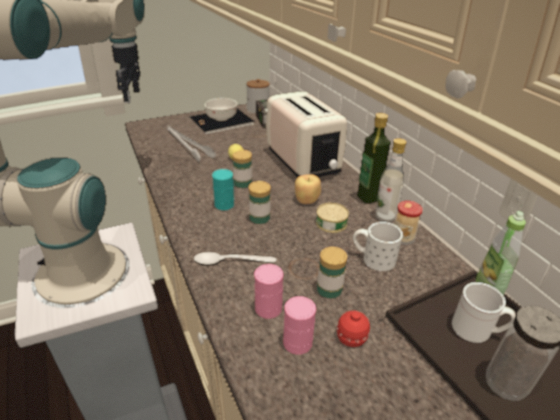

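View pics/top0.png

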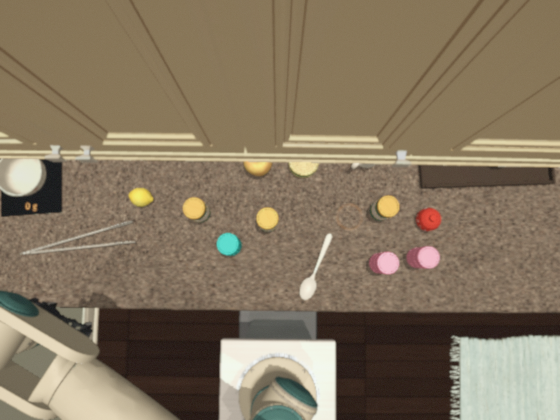

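Scene view: the green tins with a cream band and brass lid are at (242,168), (260,202) and (333,272). In the top view they are at (195,208), (267,218) and (388,206). The look-alikes are turquoise at scene (223,189) / top (228,244), and two pink ones at scene (269,291), (299,325) / top (385,262), (427,257). The tuna tin at scene (333,215) and the spice jar at scene (408,220) also resemble them. I choose the three green and brass ones.

```bash
python3 - <<'E'
from h import *
z=np.load('pics/top0.npz'); im,d=z['im'],z['d']
hsv=cv2.cvtColor(im,cv2.COLOR_RGB2HSV)
m=cv2.inRange(hsv,(12,110,110),(28,255,255)); m[:165]=0
n,l,s,c=cv2.connectedComponentsWithStats(m)
for i in range(1,n):
    if s[i,4]>80:
        print('top',c[i],s[i],onplane('top',c[i],105).round(1), pts('top',c[i],d[int(c[i][1]),int(c[i][0])]).round(1))
# others, by depth-ish
for nm,p,h in [('turq',(228,244),105),('pink1',(385,262),105),('pink2',(427,257),105),('lemon',(141,197),40),('timer',(429,219),60),('spoonbowl',(308,288),10),('spoonend',(329,237),5),('apple',(258,165),70),('tuna',(304,166),40)]:
    print(nm,pts('top',p,d[p[1],p[0]]).round(0),onplane('top',p,h).round(0))
# scene cross-check: lids
z=np.load('pics/scene0.npz'); im2,d2=z['im'],z['d']
for p in [(242,155),(260,187),(333,256),(382,232)]: print('scene',pts('scene',p,d2[p[1],p[0]]).round(0),onplane('scene',p,105).round(0))
cr=im2[130:310,190:390]; a=cv2.resize(cr,None,fx=3,fy=3,interpolation=cv2.INTER_CUBIC)
cv2.imwrite('pics/crop.png',a[:,:,::-1])
E
```

```text
top [257.5        169.23913043] [244 165  28  11 230] [[609.7  63.4 105. ]] [[616.9  65.   72.8]]
top [140.45505618 196.79494382] [128 188  26  19 356] [[531.  371.9 105. ]] [[539.  388.8  52.8]]
top [387.84068627 205.89705882] [377 195  23  23 408] [[ 515.9 -284.3  105. ]] [[ 516.4 -285.4  101. ]]
top [193.77218225 207.83932854] [182 197  24  23 417] [[503.5 229.3 105. ]] [[503.8 229.8 102.5]]
top [266.83292978 217.97094431] [256 207  23  23 413] [[479.3  36.2 105. ]] [[479.4  36.3 103.6]]
turq [[410. 137. 103.]] [[410. 136. 105.]]
pink1 [[ 368. -274.  107.]] [[ 368. -274.  105.]]
pink2 [[ 382. -387.  102.]] [[ 382. -386.  105.]]
lemon [[539. 388.  49.]] [[540. 391.  40.]]
timer [[ 488. -411.   56.]] [[ 487. -410.   60.]]
spoonbowl [[293. -80.   4.]] [[294. -80.  10.]]
spoonend [[ 438. -140.    3.]] [[ 438. -140.    5.]]
apple [[629.  64.  71.]] [[629.  64.  70.]]
tuna [[637. -65.  35.]] [[636. -65.  40.]]
scene [[501. 221. 104.]] [[500. 219. 105.]]
scene [[481.  35. 101.]] [[478.  28. 105.]]
scene [[ 514. -290.  103.]] [[ 512. -292.  105.]]
scene [[ 702. -219.   61.]] [[ 660. -264.  105.]]
```

View pics/crop.png

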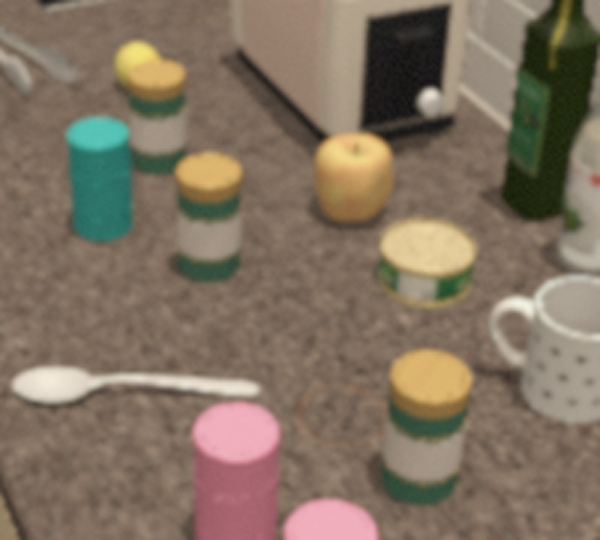

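The crop shows three tins with a brass lid, green body and cream band, at crop (158,115), (208,215) and (428,425). The turquoise and pink cans are clearly different. Top and scene depth agree to a few mm. I'll start with the left tin.

```bash
cat >> h.py <<'E'
TINS=dict(L=(503.5,229.3),M=(479.3,36.2),R=(515.9,-284.3))
ZG=120
def rot(a):  # pointing down, closing line at world angle a
    b=(a+np.pi/2)/2   # half turn about axis at b maps tool y to angle 2b-pi/2=a
    return np.pi*np.array([np.cos(b),np.sin(b),0])
def force(k=5):
    F=[]
    for _ in range(k): F.append(env.read_force()); env.pause(0.05)
    return np.mean(F,0)
def above(k):
    x,y=TINS[k]; best=None
    a=np.arctan2(y,x)
    env.move_to([x,y,240],rot(a))
def pick(k,lift=50):
    x,y=TINS[k]
    print('above',env.read_tool_pos(),env.read_joint_positions().round(2))
    F0=force()
    if env.movel([x,y,ZG],feed=100,guard=12): print('GUARD',env.read_tool_pos(),env.read_force()); return False
    env.move_gripper(0.0,35); print('width',env.read_gripper_width())
    env.movel([x,y,ZG+lift],feed=60); env.pause(0.4)
    F1=force(10); print('weight',(F1-F0).round(2),'w',env.read_gripper_width(),'t',env.read_clock()); return True
def place(k):
    x,y=TINS[k]
    env.movel([x,y,ZG+4],feed=60); env.pause(0.2)
    g=env.movel([x,y,ZG-1.5],feed=15,guard=3); print('down',g,env.read_tool_pos(),env.read_force())
    env.move_gripper(1.0); env.movel([x,y,240],feed=120); print('t',env.read_clock())
E
python3 - <<'E'
from h import *
print(rot(np.arctan2(468,237)), env.solve_ik([*TINS['L'],240],rot(np.arctan2(229,503))))
above('L'); 
if pick('L'): grab('scene','L')
E
```

```text
[0.72960748 3.05569588 0.        ] [ 3.60599743e-01  1.59362436e-01  1.41310344e+00 -4.44089210e-16
  1.56912677e+00 -6.66267316e-02]
above [503.11768394 230.19531089 240.33866027] [ 0.36  0.16  1.41  0.    1.57 -0.07]
width 0.6739864392738952
weight [ 0.15 -0.03 -1.65] w 0.6734495511211684 t 5.3167
```

View pics/L.png

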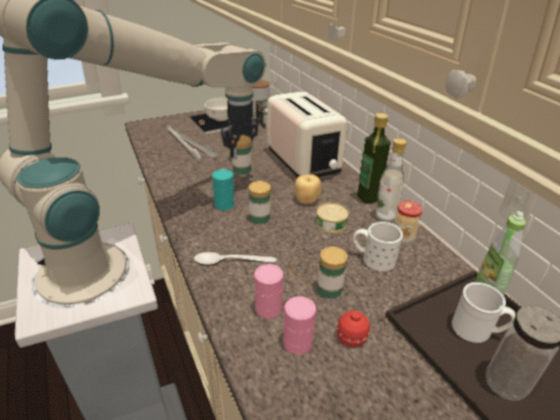

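The left tin is lifted clear and upright at (243,155), at about 0.17 kg. I'll set it down and heft the middle one.

```bash
python3 - <<'E'
from h import *
place('L'); above('M')
if pick('M'): place('M'); above('R'); grab('scene','LM')
E
```

```text
down True [503.75050664 229.39987353 120.84393009] [-0.04726471 -0.54577576  4.22141141]
t 8.35
above [479.45812599  36.84888758 239.88350202] [-0.   -0.04  1.63  0.    1.56 -0.08]
width 0.6669121570541074
weight [-0.61  0.23 -2.47] w 0.6645182769427491 t 13.0167
down True [479.61346283  36.23353208 120.67139766] [1.44277535 0.21142575 3.46246409]
t 16.0
```

View pics/LM.png

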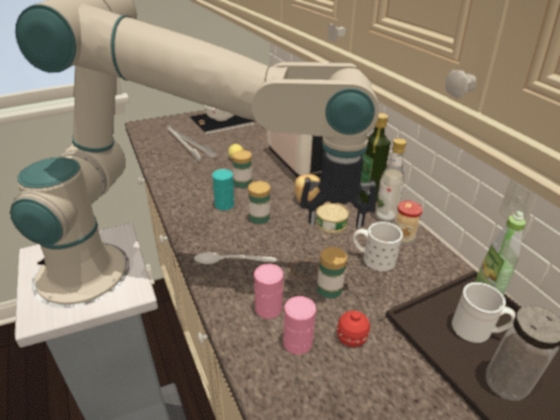

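The left tin at (242,168) and the middle tin at (260,202) stand where they were. The middle weighs about 0.25 kg. Next is the right one.

```bash
python3 - <<'E'
from h import *
if pick('R'): place('R'); grab('scene','R')
import cv2
E
```

```text
above [ 516.33936172 -282.98208723  240.16477476] [-0.56  0.26  1.3   0.    1.58 -0.06]
width 0.674276328131329
weight [ 0.09 -0.1  -6.04] w 0.6753016666592917 t 21.125
down True [ 516.15610977 -284.4605391   121.32941945] [-0.14343964 -0.71741391  5.62439143]
t 24.0917
```

View pics/R.png

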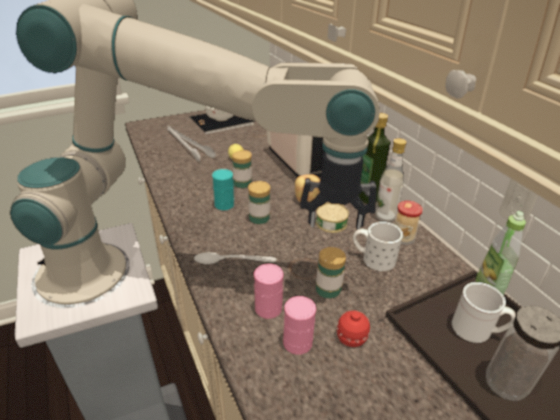

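The right tin is back upright at (331,272) and is clearly heaviest at about 0.62 kg. I'll pick it up and hold it, pulled back from the cabinet.

```bash
python3 - <<'E'
from h import *
if pick('R',60):
    env.movel([455,-251,ZG+150],feed=60); env.pause(1)
    print(env.read_tool_pos(),env.read_tcp_rot(),force(),env.read_gripper_width(),abs(env.read_joint_vel()).max(),env.read_clock())
    grab('scene','H'); im,d=grab('top','Ht')
    hsv=cv2.cvtColor(im,cv2.COLOR_RGB2HSV); m=cv2.inRange(hsv,(12,110,110),(28,255,255)); m[:165]=0
    n,l,s,c=cv2.connectedComponentsWithStats(m)
    for i in range(1,n):
        if s[i,4]>80: print(onplane('top',c[i],105).round(1))
E
```

```text
above [ 515.62147146 -284.13198022  238.80190173] [-0.57  0.26  1.3  -0.    1.59 -0.06]
width 0.6754464896421966
weight [-0.31  0.13 -5.67] w 0.6751913859996874 t 28.1583
[ 455.01474135 -250.97373064  270.01522311] [-2.70216574e+00 -1.59633904e+00  2.52609593e-03] [-0.13316053 -0.04494903 -5.75870416] 0.6752721765707064 0.0018676788795268854 31.45
[[609.6  63.3 105. ]]
[[531.  371.8 105. ]]
[[502.3 228.9 105. ]]
[[478.   35.6 105. ]]
```

View pics/H.png

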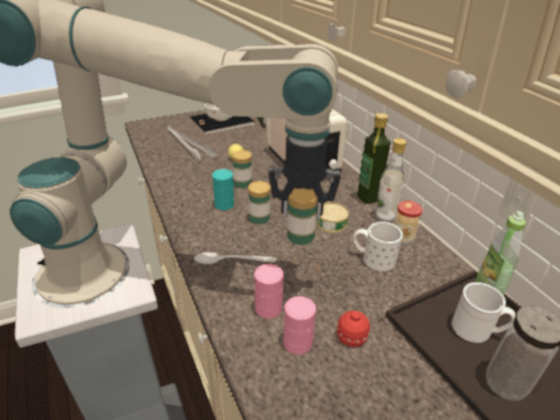

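The right tin is held upright at (302,218), about 150 mm clear of the worktop. The other two stand at (242,168) and (260,202), and nothing else has moved. I'm handing in.

```bash
python3 -c "
from cell import env
env.job_done()"
```

```text
the job is handed in; nothing more can be done
```

I hefted the tins from left to right, and the right one is the full tin. They weighed about 0.17 kg (left), 0.25 kg (middle) and 0.6 kg (right). I set each one back down upright where it stood, then picked the right tin up again. I handed in at about 31.5 s while still holding it, upright and still, about 150 mm clear of the worktop.

- **Hold:** the grip width and the weight on the wrist (5.8 N) were steady, and the arm was not moving.
- **Other tins:** the left and middle tins stand within 1.5 mm of where they started.
- **Everything else:** nothing else looked moved in the last picture.
- **Readings that differed slightly:** the right tin read 6.0 N on the first lift and 5.7 N on the second. It was also set down 1–2 mm from its first spot, judging by the picture. No checks failed.

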